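# Close up the bookshop till

## Robot

A 6-joint arm with a two-finger parallel gripper is mounted at the origin on the work surface. World frame = base frame: x ahead of the robot, y to its left, z up, the work surface at z = 0. Lengths are in m, angles in rad, forces in N, time in s.
With the tool pointing down it reaches from about 0.325 to 0.775 m from the base axis. Payload 9.3 kg.
Tool frame: the origin (TCP) lies on the centre line of the jaws, within the pads' length; the fingertips stand 14 mm ahead of it and the grasp point (between the pads) lies 5 mm behind it; z points along the fingers, y is the direction in which the jaws open and shut (so a half turn about z gives the same grasp; the last joint's range is limited). The gripper opens to 85 mm and grips with 20 to 120 N. Pads are 22 mm wide; open, the fingers measure 114 mm over their backs; the gripper's body (76 mm by 85 mm) begins 54 mm behind the grasp point. The pads swing forward as they close: fully open they stand 13 mm farther back than shut.
Start: joints at [-1.309, 0.259, 0.021, 1.334, 0, 1.418], TCP at [0.222, -0.503, 0.245] pointing down, gripper open.
Joint ranges: [-3.04, 3.04], [-0.91, 1.82], [-1.04, 1.36], [-1.92, 1.95], [-1.52, 1.45], [-3.14, 3.14]. Speed limits (rad/s): [2.22, 2.22, 2.79, 3.14, 3.14, 3.14].

## Interface

Orientations are given as a rotation vector (axis times angle).
In Python, from workcell import robot gives the robot as it stands.
- The arm moves only by the tool jog_arm, never from a script. Its arguments are lists of equal length, an entry for each row: "translation": the shift along the tool's x, y, z in mm, a list of three; "twist": the turn about the tool's z in rad; "jaw": the opening, from -1 (shut) to 1 (fully open). In form: {"translation": [[x, y, z], ...], "twist": [twist, ...], "jaw": [jaw, ...]}. A call has 1 to 12 rows; each row is the pose to reach, as a shift and turn from the pose measured when the call began, along the tool's axes at that moment; what a row does not reach only later rows make up. A row lasts 1/10 s, in which the tool goes at most 50 mm and 8.59 degrees, less where a joint would pass 70% of its speed; a pose out of reach is approached as far as the arm can. A call with a gripper value outside its range is refused whole. The fingers move at their own pace and stop on an object; "newtons" is the grip in N (left out, the last holds). Time passes only in rows, so rows that repeat a pose let the fingers close. It gives the time, the measured TCP pose, the force and the opening at its end, in the units of the state.
- robot.state(): the state, without advancing time (a new reading comes with each control period).
- robot.snapshot(name): name is "scene" or "top"; returns a dict with "img" (480x640x3 uint8, blue, green, red), "z_map" (480x640 float32, m along the optical axis (not along the pixel's ray), 0 where there is no reading), "intrinsics" (3x3 intrinsics, pixels), "k1" (the pictures are not rectified: a ray, as slopes to the right and down, at radius r is drawn at 1 + k1 r^2 times it, then the intrinsics apply), "world_to_cam" (4x4, takes a point from world to camera coordinates). Camera axes: x right, y up, looking along -z (the intrinsics and any distortion apply to the point x, -y, -z); pixel columns grow to the right and rows downward; lengths in m; the calibration is good to about 2 mm. A picture is of the moment at which its call begins.
- robot.sign_off(): hands the job in, once; it reports no verdict.
Trained networks look in a picture, given as the dict that the camera call returned (one of the last four; its "shot" number tells which), for a name from the list of things; names that differ only in an ending like _2 or _b are one class to them, and where a whole thing is asked for, a point or a joint stands for the part that bears it (a point fixed in the world has none). Each returns a list of dicts, best first, with "confidence" (0 to 1); they miss things now and then, are a little off and sometimes report something else, mostly with a low value. They report only what shows in the picture. A call takes as long as a camera call.
- robot.look_for(picture, query): "at" ([row, column] in pixels, amid what is visible of it).
- robot.cut_out(picture, query): "pixels" (480x640 bool, what is visible of it) and "at" ([row, column] in pixels, amid what is visible of it).
- robot.spot_point(picture, query): "at" ([row, column] in pixels: a listed point, or the origin of a listed thing).
The state is a dict: "t": time; "qpos": joint angles; "joint_vel": joint speeds; "joint_efforts": joint torques, N m; "eef_pos": TCP position; "ee_rot": TCP orientation; "wrist_force": force on the tool from outside, world axes, zero at the start; "torque": the same for the moment, N m; "opening": opening from 0.0 (shut) to 1.0 (fully open).
Only numpy, scipy, OpenCV 4.12 (cv2) and the standard library are available. Lean on these libraries where they do the work, as an engineer would, in place of code of your own. Each camera call takes 0.05 s, during which the arm holds its last target.

## Task

The till drawer on the shop counter has been left pulled out with the lid of its note compartment standing up. With the fingertips only, push the lid over until it lies flat, and then push the drawer fully home; the raised lid would hit the till, so do not push the drawer in before the lid is down. Do not pinch or grip anything, leave the paperback, mug, rubber stamp and card terminal where they are, and finish with the hand clear.

Things in the scene. Friction and masses are not known exactly. Their poses are not given: they have to be found in the camera images.
- till: the till: a fixed dark steel box 260 deep (its x) x 250 wide (its y) x 100 high; origin at the centre of its underside, on the counter. Its front faces its own -x. The drawer slides straight out along its own -x.
- till_drawer (a joint): how far the drawer is out, m: 0 = fully home (stopped by an end stop), at most 0.165. Runs stiffly, sliding friction about 2.5 N, stays where it is left. The drawer's front panel is a grey plate 246 wide x 62 high x 15 thick, lower edge 12 above the counter, upper edge 74 above the counter, no handle, only a small round lock off to one side that stands out 4.
- drawer_front (a point): centre of the outer face of the drawer's front panel, 43 above the counter, moves with the drawer; axes parallel to the till's. With the drawer home it lies at x = -145 mm in the till's frame.
- till_lid (a joint): angle of the lid over the drawer's note compartment, rad: 0 = shut, lying flat; about 1.57 = standing upright; at most 1.75, leaning back to the till. A stiff hinge (about 0.06 N m): it stays at any angle and has to be pushed all the way. There is a stop at 0.
- lid_hinge (a point): middle of the lid's hinge line, 68 above the counter, on the drawer, 95 behind the outer face of the drawer's front panel; the hinge line runs along the till's y. Axes turn with the lid: its -x runs from the hinge to the lid's free edge, its z is the lid's normal (up when shut; towards the till when upright).
- lid_mid (a point): centre of the lid, a plain bare-aluminium plate 76 (hinge to free edge) x 200 wide x 4 thick, with no handle; axes as for lid_hinge. Shut, its top is 70 above the counter. The compartment beneath is open-topped, 50 deep.
- paperback: paperback, 108 x 170 x 22, lying on the rear half of the till's top; origin under its centre. Bystander.
- mug: white mug, 80 across, 90 high, standing on the counter before the drawer; origin under its centre. Bystander.
- stamp: wooden rubber stamp, foot 30 x 60, knob up to 70 high, standing beside the till; origin under its centre. Bystander.
- terminal: black card payment terminal, 160 x 78 x 33, lying on the counter; origin under its centre. Bystander.

How it is judged:
On the way, in this order (a step that is already met when the one before it is completed fails the run):
1. the lid lies flat while the drawer is still out (value of joint till_lid below 0.08 rad and value of joint till_drawer above 0.08 m), for 0.2 s.
2. the drawer is home with the lid flat (value of joint till_drawer below 0.005 m and value of joint till_lid below 0.08 rad), for 0.2 s.
At the end, for the whole second after the job is handed in: The lid lies flat (under 0.08 rad), the drawer is home (out by less than 5 mm) and at rest, and the paperback, mug, stamp and terminal are within 30 mm of where they stood (all of step 2 and velocity of joint till_drawer between -0.01 and 0.01 m/s and distance of each of paperback, mug, stamp, terminal from where it was at the start of the episode below 0.03 m); the robot touches nothing.
It fails at once if the drawer is pushed in (to less than 80 mm out) while the lid stands up (over 0.25 rad) (value of joint till_lid above 0.25 rad and value of joint till_drawer below 0.08 m).
It fails at once if the lid is pinched between the fingers (contact force between the fingers and till_lid above 0.5 N and z of the grasp point in the frame of lid_mid between -0.005 and 0.005 m and x of the grasp point in the frame of lid_mid between -0.043 and 0.04 m and y of the grasp point in the frame of lid_mid between -0.104 and 0.104 m).
It fails at once if the drawer's front panel is pinched between the fingers (contact force between the fingers and till_drawer above 0.5 N and x of the grasp point in the frame of drawer_front between 0 and 0.015 m and z of the grasp point in the frame of drawer_front below 0.033 m and y of the grasp point in the frame of drawer_front between -0.125 and 0.125 m).
It fails at once if a bystander (paperback, mug, stamp or terminal) is lifted or shoved more than 30 mm (distance of any of paperback, mug, stamp, terminal from where it was at the start of the episode above 0.03 m).
It also fails if it takes over 48 s, if anything falls off the work surface, if the arm or the gripper's body presses on something with over 40 N, if the wrist force passes 120 N, or if a joint passes its speed limit or range.

## Working session

There is one attempt and no reset: what is moved stays moved. The work goes in short steps, Python scripts to look and compute and a tool call to move; the robot and the scene stay as the last step left them, time stands still between calls to the robot, and variables do not carry over. Pictures are saved under pics/ and viewed, and the job is handed in when it is done.

Besides the shell and the picture viewer there is one more tool, called after ">>>" by a JSON object that holds its "fn" and its "kwargs". jog_arm: Moves the arm, as the interface text tells. Its arguments: {"type":"object","properties":{"translation":{"type":"array","items":{"type":"array","items":{"type":"number"}}},"twist":{"type":"array","items":{"type":"number"}},"jaw":{"type":"array","items":{"type":"number"}},"newtons":{"type":"number"}},"required":["translation","twist","jaw"]}

```bash
mkdir -p pics; cat > h.py <<'E'
import numpy as np, cv2
from workcell import robot
def unproj(s,r,c,z=None,h=None):
    K=np.array(s["intrinsics"]);x=(c-K[0,2])/K[0,0];y=(r-K[1,2])/K[1,1]
    d=cv2.undistortPoints(np.array([[[c,r]]],float),K,np.array([s["k1"],0,0,0.]))[0,0]
    T=np.linalg.inv(np.array(s["world_to_cam"]));o=T[:3,3];v=T[:3,:3]@np.array([d[0],-d[1],-1])
    if h is not None: return o+v*(h-o[2])/v[2]
    if z is None: z=s["z_map"][int(round(r)),int(round(c))]
    return o+v*z
E
python3 - <<'E'
from h import *
print(robot.state())
for n in["scene","top"]:
    s=robot.snapshot(n);cv2.imwrite(f"pics/{n}0.png",s["img"])
    np.save(n+"0.npy",s,allow_pickle=True)
    print(n,np.round(s["world_to_cam"],3).tolist())
    for q in["till","drawer_front","lid_hinge","lid_mid","paperback","mug","stamp","terminal"]:
        for p in robot.spot_point(s,q)[:2]:
            r,c=p["at"];hh={"drawer_front":.043,"lid_hinge":.068}.get(q)
            if q in["mug","stamp","terminal","till"]:hh=0
            if q=="paperback":hh=.1
            print(q,round(p["confidence"],2),np.round([r,c]),unproj(s,r,c).round(3),unproj(s,r,c,h=hh).round(3) if hh is not None else "")
E
```

```text
{'t': 0.0, 'qpos': array([-1.30859647e+00,  2.59183041e-01,  2.07768085e-02,  1.33371436e+00,
        8.59805535e-06,  1.41820636e+00]), 'joint_vel': array([ 3.82098027e-04, -1.48064478e-03, -6.98954009e-05,  1.06852597e-03,
        1.06329242e-03,  1.62151739e-03]), 'joint_efforts': array([ 1.22675879e-04, -5.55639410e+01,  3.44528246e+01,  1.39228153e-02,
       -1.67600028e-04,  1.16430871e-05]), 'eef_pos': array([ 0.22158312, -0.50310385,  0.24467706]), 'ee_rot': array([-3.07297596e+00, -6.46617172e-01,  1.00418124e-04]), 'wrist_force': array([-1.09695832, -1.02145608, -0.1327422 ]), 'torque': array([ 0.00450562, -0.03613452,  0.06319207]), 'opening': 0.999891505565389}
scene [[0.758, 0.652, 0.014, -0.406], [-0.445, 0.501, 0.742, 0.144], [0.477, -0.569, 0.67, -1.188], [0.0, 0.0, 0.0, 1.0]]
till 0.87 [239. 398.] [0.631 0.126 0.099] [0.58  0.227 0.   ]
till 0.22 [196. 432.] [0.622 0.26  0.121] [0.556 0.416 0.   ]
drawer_front 0.66 [300. 315.] [ 0.582 -0.057  0.047] [ 0.58  -0.055  0.043]
lid_hinge 0.98 [261. 346.] [0.577 0.036 0.073] [0.574 0.041 0.068]
lid_mid 0.7 [248. 345.] [0.5
[... 223 characters left out ...]
inal 0.57 [264. 344.] [0.57  0.043 0.055] [0.539 0.088 0.   ]
top [[0.0, -1.0, -0.005, 0.018], [0.987, -0.001, 0.158, -0.532], [-0.158, -0.005, 0.987, -1.147], [0.0, 0.0, 0.0, 1.0]]
till 0.89 [203. 234.] [0.567 0.198 0.1  ] [0.587 0.215 0.   ]
drawer_front 0.87 [206. 357.] [ 0.567 -0.053  0.072] [ 0.572 -0.054  0.043]
lid_hinge 0.85 [200. 313.] [0.577 0.039 0.08 ] [0.579 0.039 0.068]
lid_mid 0.92 [199. 316.] [0.567 0.031 0.138] 
paperback 0.61 [185. 197.] [0.601 0.273 0.117] [0.605 0.277 0.1  ]
mug 0.62 [159. 463.] [ 0.686 -0.295  0.009] [ 0.688 -0.297  0.   ]
stamp 0.6 [296. 307.] [0.38  0.051 0.07 ] [0.382 0.054 0.   ]
terminal 0.97 [259. 484.] [ 0.459 -0.326  0.031] [ 0.462 -0.335  0.   ]
```

View pics/scene0.png

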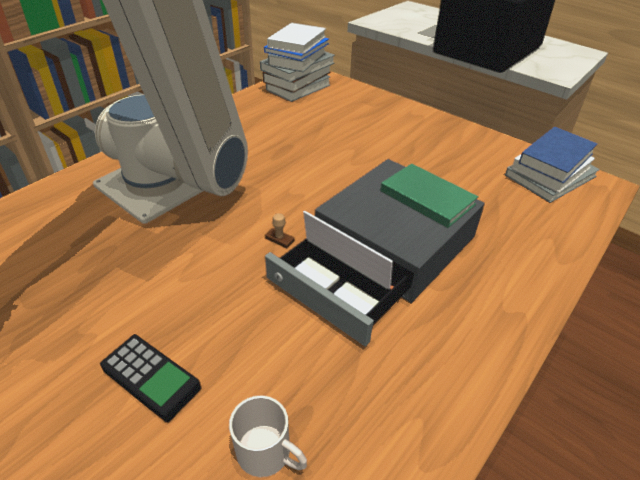

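View pics/top0.png

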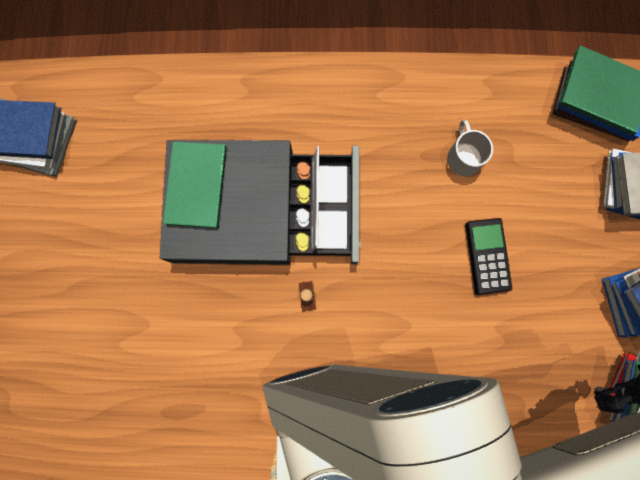

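The scene view shows the drawer pulled out towards world -y. The lid stands up at about (row 248, col 345), and the mug and terminal are well in front of it. In the top view the lid edge is at col ~316, the front panel at col ~356 and the till front at col ~290. Next I'll refine the positions from depth.

```bash
python3 - <<'E'
from h import *
for n in["top","scene"]:
    s=np.load(n+"0.npy",allow_pickle=True).item()
    K=np.array(s["intrinsics"]);r,c=np.mgrid[100:340,130:430]
    d=cv2.undistortPoints(np.stack([c,r],-1).reshape(-1,1,2).astype(float),K,np.array([s["k1"],0,0,0.]))[:,0]
    z=s["z_map"][100:340,130:430].ravel();T=np.linalg.inv(s["world_to_cam"])
    P=(np.c_[d[:,0],-d[:,1],-np.ones(len(d))]*z[:,None])@T[:3,:3].T+T[:3,3];P=P[z>0]
    def show(name,m,ax):
        Q=P[m]
        print(n,name,len(Q),np.percentile(Q,[2,50,98],axis=0).round(3).tolist(), "slope dy/dx",np.polyfit(Q[:,0],Q[:,1],1).round(4) if len(Q)>5 else"")
    X,Y,Z=P.T
    show("front",(abs(X-.575)<.14)&(abs(Y+.055)<.025)&(Z>.03)&(Z<.085),0)
    show("lidtop",(abs(X-.575)<.13)&(abs(Y-.04)<.03)&(Z>.125)&(Z<.16),0)
    show("lidlow",(abs(X-.575)<.13)&(abs(Y-.04)<.03)&(Z>.085)&(Z<.1),0)
    show("tilltop",(abs(X-.575)<.2)&(Y>.06)&(Y<.2)&(abs(Z-.1)<.006),0)
    show("lidtop5",(abs(X-.575)<.13)&(abs(Y-.04)<.03)&(Z>.137)&(Z<.16),0)
    for x0 in(.5,.65):
        m=(abs(X-x0)<.03)
        q=P[m&(abs(Z-.1)<.006)&(Y>.06)&(Y<.2)]; print("till front y",x0,np.percentile(q[:,1],[0,1,3]).round(3))
        q=P[m&(Y>-.09)&(Y<-.02)&(Z>.06)&(Z<.085)]; print("front outer y",x0,np.percentile(q[:,1],[1,5,50,95,99]).round(3))
E
```

```text
top front 1024 [[0.453, -0.058, 0.033], [0.567, -0.049, 0.073], [0.69, -0.034, 0.078]] slope dy/dx [-0.0071 -0.0444]
top lidtop 295 [[0.477, 0.027, 0.126], [0.57, 0.029, 0.142], [0.67, 0.033, 0.147]] slope dy/dx [-0.0107  0.0359]
top lidlow 83 [[0.475, 0.036, 0.086], [0.576, 0.036, 0.091], [0.663, 0.038, 0.1]] slope dy/dx [-0.0112  0.0433]
top tilltop 6616 [[0.455, 0.09, 0.095], [0.573, 0.144, 0.099], [0.696, 0.198, 0.104]] slope dy/dx [-0.0057  0.1469]
top lidtop5 227 [[0.478, 0.027, 0.138], [0.566, 0.029, 0.143], [0.669, 0.031, 0.147]] slope dy/dx [-0.0109  0.0353]
till front y 0.5 [0.088 0.09  0.092]
front outer y 0.5 [-0.056 -0.056 -0.048 -0.041 -0.026]
till front y 0.65 [0.087 0.087 0.09 ]
front outer y 0.65 [-0.058 -0.058 -0.049 -0.031 -0.022]
scene front 2547 [[0.459, -0.059, 0.032], [0.591, -0.056, 0.063], [0.697, -0.042, 0.075]] slope dy/dx [-0.0077 -0.0494]
scene lidtop 748 [[0.481, 0.026, 0.125], [0.585, 0.029, 0.136], [0.673, 0.031, 0.144]] slope dy/dx [-0.0112  0.0352]
scene lidlow 459 [[0.479, 0.031, 0.085], [0.583, 0.034, 0.093], [0.673, 0.036, 0.1]] slope dy/dx [-0.0111  0.0401]
scene tilltop 4561 [[0.459, 0.088, 0.096], [0.581, 0.134, 0.1], [0.694, 0.197, 0.102]] slope dy/dx [-0.0613  0.1725]
scene lidtop5 361 [[0.481, 0.026, 0.137], [0.585, 0.028, 0.142], [0.672, 0.032, 0.145]] slope dy/dx [-0.0118  0.0352]
till front y 0.5 [0.088 0.089 0.089]
front outer y 0.5 [-0.057 -0.056 -0.053 -0.04  -0.023]
till front y 0.65 [0.086 0.087 0.088]
front outer y 0.65 [-0.059 -0.058 -0.054 -0.036 -0.024]
```

>>> {"fn": "jog_arm", "kwargs": {"translation": [[0, 0, 0], [0, 0, 0], [0, 0, 0], [0, 0, 0], [0, 0, 0], [0, 0, 0], [0, 0, 0], [0, 0, 0], [0, 0, 0]], "twist": [-0.15, -0.3, -0.45, -0.6, -0.75, -0.9, -1.05, -1.156, -1.156], "jaw": [-1, -1, -1, -1, -1, -1, -1, -1, -1]}}

```text
t: 1.8
eef_pos: [0.2216, -0.5034, 0.2453]
ee_rot: [-2.22, -2.223, 0.0]
wrist_force: [0.2, 0.6, -0.8]
opening: -0.001
```

>>> {"fn": "jog_arm", "kwargs": {"translation": [[42, 27, 0], [84, 53, 0], [126, 80, 0], [168, 106, 0], [210, 133, 0], [252, 160, 0], [294, 187, 0], [336, 213, 0], [378, 240, 0], [420, 266, 0], [462, 293, 0], [504, 320, 0]], "twist": [0, 0, 0, 0, 0, 0, 0, 0, 0, 0, 0, 0], "jaw": [-1, -1, -1, -1, -1, -1, -1, -1, -1, -1, -1, -1]}}

```text
t: 3.0
eef_pos: [0.5417, 0.0032, 0.2455]
ee_rot: [2.223, 2.219, 0.0]
wrist_force: [1.0, -1.1, 0.5]
opening: 0.003
```

Now to (0.576, 0.060), then down to TCP z 0.130.

>>> {"fn": "jog_arm", "kwargs": {"translation": [[30, 18, 0], [57, 34, 0], [57, 34, 0], [57, 34, 30], [57, 34, 60], [57, 34, 90], [57, 34, 115], [57, 34, 115], [57, 34, 115]], "twist": [0, 0, 0, 0, 0, 0, 0, 0, 0], "jaw": [-1, -1, -1, -1, -1, -1, -1, -1, -1]}}

```text
t: 3.9
eef_pos: [0.5759, 0.0597, 0.1311]
ee_rot: [2.226, 2.217, 0.0]
wrist_force: [0.2, -1.0, -0.0]
opening: -0.003
```

```bash
python3 - <<'E'
from h import *
s=robot.snapshot("scene");cv2.imwrite("pics/s1.png",s["img"]);print(robot.state()["eef_pos"])
E
```

```text
[0.57641397 0.05977607 0.13187045]
```

View pics/s1.png

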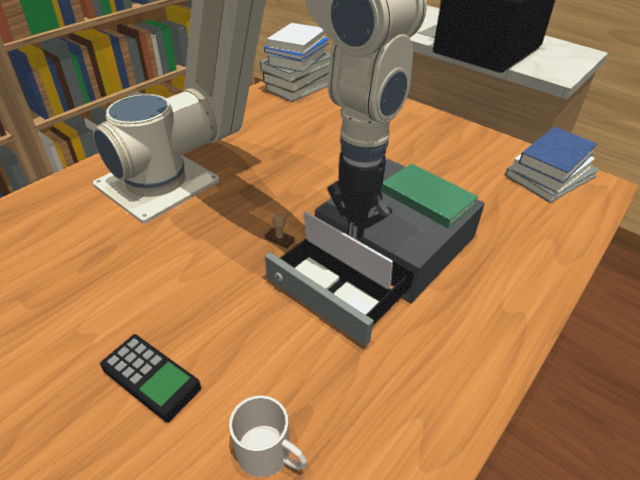

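The shut fingers stand behind the lid, between it and the till, at about (row 232, col 353). Now I'll sweep the lid over in an arc about its hinge.

>>> {"fn": "jog_arm", "kwargs": {"translation": [[-11, 0, 0], [-21, 0, 0], [-31, 0, 2], [-39, 0, 4], [-46, 0, 8], [-52, 0, 12], [-56, 0, 16], [-59, 0, 21], [-62, 0, 26], [-65, 0, 32], [-67, 0, 38], [-67, 0, 42]], "twist": [0, 0, 0, 0, 0, 0, 0, 0, 0, 0, 0, 0], "jaw": [-1, -1, -1, -1, -1, -1, -1, -1, -1, -1, -1, -1]}}

```text
t: 5.15
eef_pos: [0.5761, -0.0075, 0.0892]
ee_rot: [2.225, 2.216, 0.001]
wrist_force: [1.2, -1.1, 1.4]
opening: -0.0
```

```bash
python3 - <<'E'
from h import *
s=robot.snapshot("scene");cv2.imwrite("pics/s2.png",s["img"][120:420,150:550].repeat(2,0).repeat(2,1));t=robot.state();print(t["eef_pos"],t["wrist_force"])
E
```

```text
[ 0.5759273  -0.00735298  0.08873944] [ 0.07615275 -0.20387742 -0.81446543]
```

View pics/s2.png

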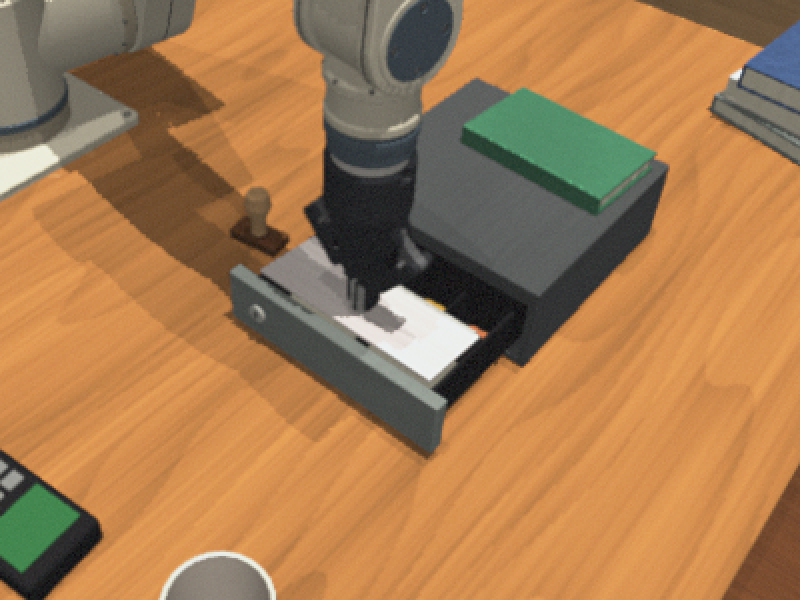

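The lid is nearly down, with the tips on it at crop pixel (300, 360). I'll press it to the stop in small steps.

>>> {"fn": "jog_arm", "kwargs": {"translation": [[0, 0, 2], [0, 0, 4], [0, 0, 6], [0, 0, 7], [0, 0, 7], [0, 0, 7]], "twist": [0, 0, 0, 0, 0, 0], "jaw": [-1, -1, -1, -1, -1, -1]}}

```text
t: 5.8
eef_pos: [0.5761, -0.0073, 0.0838]
ee_rot: [2.223, 2.215, 0.002]
wrist_force: [-6.5, 0.7, 19.1]
opening: -0.003
```

19 N of pressure with the tips at z 0.070 means the lid is on its stop. I'll lift, move in front of the panel and check.

>>> {"fn": "jog_arm", "kwargs": {"translation": [[0, 0, -20], [0, 0, -50], [-20, 0, -60], [-50, 0, -60], [-85, 0, -60], [-85, 0, -60]], "twist": [0, 0, 0, 0, 0, 0], "jaw": [-1, -1, -1, -1, -1, -1]}}

```text
t: 6.4
eef_pos: [0.5758, -0.0953, 0.1439]
ee_rot: [2.226, 2.211, 0.002]
wrist_force: [-0.4, 0.2, -0.4]
opening: 0.001
```

```bash
cat > meas.py <<'E'
from h import *
import sys
t=robot.state();print(t["t"],t["eef_pos"],t["wrist_force"])
for n in["scene","top"]:
    s=robot.snapshot(n);cv2.imwrite(f"pics/{n}_{sys.argv[1]}.png",s["img"])
    K=np.array(s["intrinsics"]);r,c=np.mgrid[100:340,130:430]
    d=cv2.undistortPoints(np.stack([c,r],-1).reshape(-1,1,2).astype(float),K,np.array([s["k1"],0,0,0.]))[:,0]
    z=s["z_map"][100:340,130:430].ravel();T=np.linalg.inv(s["world_to_cam"])
    P=(np.c_[d[:,0],-d[:,1],-np.ones(len(d))]*z[:,None])@T[:3,:3].T+T[:3,3];P=P[z>0];X,Y,Z=P.T
    for x0 in(.5,.655):
        m=(abs(X-x0)<.02)
        q=P[m&(Y>-.12)&(Y<.1)&(Z>.045)&(Z<.085)]
        if len(q): print(n,x0,"front y",np.percentile(q[:,1],[1,3]).round(3))
        f=np.percentile(q[:,1],2) if len(q) else 0
        q=P[m&(Y>f+.03)&(Y<f+.085)&(Z>.055)&(Z<.16)]
        if len(q)>10: print("  lid z",np.percentile(q[:,2],[5,50,95]).round(3),"slope",np.polyfit(q[:,1],q[:,2],1).round(3),len(q))
E
python3 meas.py 3
```

```text
6.4 [ 0.57577522 -0.09534082  0.14393636] [-0.40361934  0.22528587 -0.44757186]
scene 0.5 front y [-0.059 -0.058]
  lid z [0.068 0.07  0.072] slope [-0.007  0.07 ] 30
scene 0.655 front y [-0.058 -0.058]
  lid z [0.068 0.07  0.071] slope [0.002 0.069] 541
top 0.5 front y [0.022 0.024]
  lid z [0.092 0.099 0.103] slope [0.136 0.086] 197
top 0.655 front y [-0.058 -0.054]
  lid z [0.066 0.069 0.073] slope [0.007 0.069] 469
```

View pics/scene_3.png

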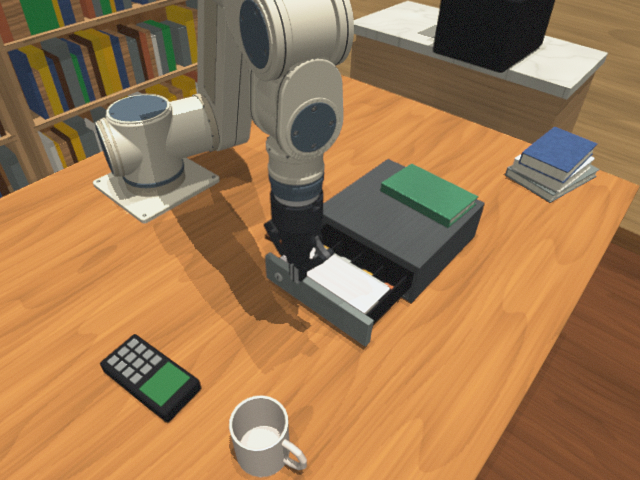

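The lid is flat: its top is at z 0.070 and its slope is under 0.01. The panel's outer face is at y -0.058. I'll lower in front of the panel and push; home should be panel y ≈ 0.073, which is TCP y ≈ 0.062.

>>> {"fn": "jog_arm", "kwargs": {"translation": [[0, 0, 30], [0, 0, 60], [0, 0, 82], [0, 0, 82], [15, 0, 82], [25, 0, 82], [35, 0, 82], [45, 0, 82], [55, 0, 82], [55, 0, 82]], "twist": [0, 0, 0, 0, 0, 0, 0, 0, 0, 0], "jaw": [-1, -1, -1, -1, -1, -1, -1, -1, -1, -1]}}

```text
t: 7.5
eef_pos: [0.5759, -0.036, 0.0621]
ee_rot: [2.224, 2.216, 0.004]
wrist_force: [-0.2, -0.2, -0.2]
opening: -0.001
```

```bash
python3 meas.py 4
```

```text
7.5 [ 0.57593002 -0.03599623  0.06205295] [-0.17792853 -0.22385472 -0.2367082 ]
scene 0.5 front y [-0.026 -0.026]
scene 0.655 front y [-0.026 -0.025]
  lid z [0.068 0.069 0.071] slope [-0.001  0.069] 504
top 0.655 front y [0.022 0.024]
  lid z [0.063 0.079 0.102] slope [0.804 0.019] 398
```

View pics/scene_4.png

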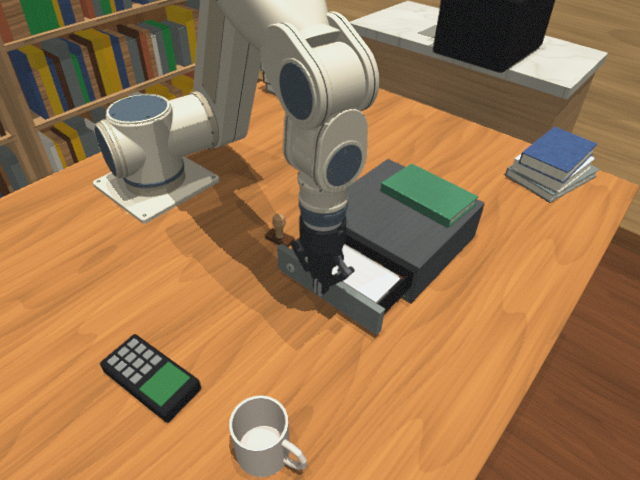

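The drawer is moving cleanly with the lid still flat, and the panel is now at y -0.026. Continuing.

>>> {"fn": "jog_arm", "kwargs": {"translation": [[10, 0, 0], [20, 0, 0], [30, 0, 0], [40, 0, 0], [50, 0, 0], [60, 0, 0], [70, 0, 0], [78, 0, 0], [85, 0, 0], [90, 0, 0], [92, 0, 0], [92, 0, 0]], "twist": [0, 0, 0, 0, 0, 0, 0, 0, 0, 0, 0, 0], "jaw": [-1, -1, -1, -1, -1, -1, -1, -1, -1, -1, -1, -1]}}

```text
t: 8.8
eef_pos: [0.5758, 0.0554, 0.0616]
ee_rot: [2.225, 2.217, 0.003]
wrist_force: [0.4, -0.3, 0.9]
opening: 0.004
```

>>> {"fn": "jog_arm", "kwargs": {"translation": [[2, 0, 0], [4, 0, 0], [5, 0, 0], [6, 0, 0], [6, 0, 0], [6, 0, 0]], "twist": [0, 0, 0, 0, 0, 0], "jaw": [-1, -1, -1, -1, -1, -1]}}

```text
t: 9.4
eef_pos: [0.5757, 0.0615, 0.0615]
ee_rot: [2.225, 2.217, 0.003]
wrist_force: [1.0, -1.8, 0.3]
opening: 0.006
```

>>> {"fn": "jog_arm", "kwargs": {"translation": [[1, 0, 0], [2, 0, 0], [3, 0, 0], [4, 0, 0], [4, 0, 0], [4, 0, 0]], "twist": [0, 0, 0, 0, 0, 0], "jaw": [-1, -1, -1, -1, -1, -1]}}

```text
t: 10.0
eef_pos: [0.5757, 0.0628, 0.0615]
ee_rot: [2.225, 2.212, -0.004]
wrist_force: [-0.9, -17.3, 0.9]
opening: -0.005
```

17 N against the end stop at TCP y 0.063, as predicted, so the drawer is home. Backing off and looking.

>>> {"fn": "jog_arm", "kwargs": {"translation": [[-10, 0, 0], [-35, 0, 0], [-60, 0, 0], [-70, 0, -40], [-80, 0, -80], [-90, 0, -120], [-110, 0, -150], [-110, 0, -150]], "twist": [0, 0, 0, 0, 0, 0, 0, 0], "jaw": [-1, -1, -1, -1, -1, -1, -1, -1]}}

```text
t: 10.8
eef_pos: [0.5764, -0.0483, 0.2164]
ee_rot: [2.222, 2.207, 0.003]
wrist_force: [0.1, 1.1, -0.0]
opening: -0.001
```

```bash
python3 meas.py 5; python3 - <<'E'
from h import *
s=robot.snapshot("scene")
for q in["mug","stamp","terminal"]:
    for p in robot.spot_point(s,q)[:1]: print(q,p["confidence"],unproj(s,*p["at"],h=0).round(3))
print(robot.state()["t"],robot.state()["wrist_force"])
E
```

```text
10.8 [ 0.57637393 -0.04830586  0.21639493] [ 0.08207075  1.1234943  -0.04423151]
scene 0.5 front y [0.071 0.071]
  lid z [0.098 0.099 0.101] slope [0.004 0.099] 181
scene 0.655 front y [0.071 0.071]
  lid z [0.098 0.1   0.101] slope [-0.003  0.1  ] 420
top 0.5 front y [0.086 0.086]
  lid z [0.096 0.1   0.103] slope [0.005 0.099] 541
top 0.655 front y [0.071 0.071]
  lid z [0.096 0.099 0.103] slope [-0.004  0.1  ] 512
mug 0.69 [ 0.695 -0.301  0.   ]
stamp 0.74 [0.392 0.048 0.   ]
terminal 0.81 [ 0.474 -0.343  0.   ]
11.1 [-0.40006862 -0.25108303 -0.48492462]
```

View pics/scene_5.png

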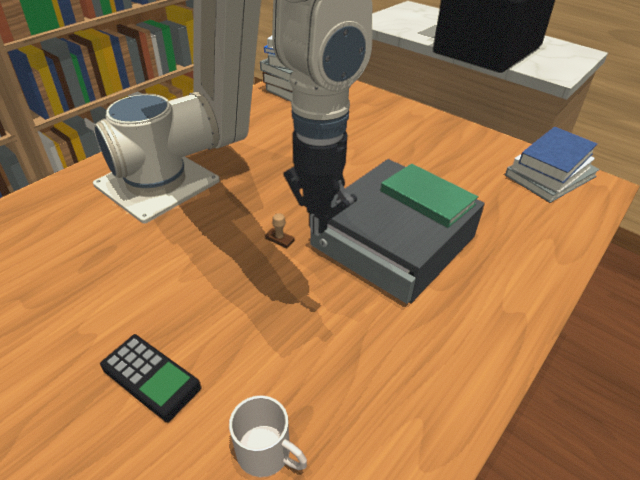

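View pics/top_5.png

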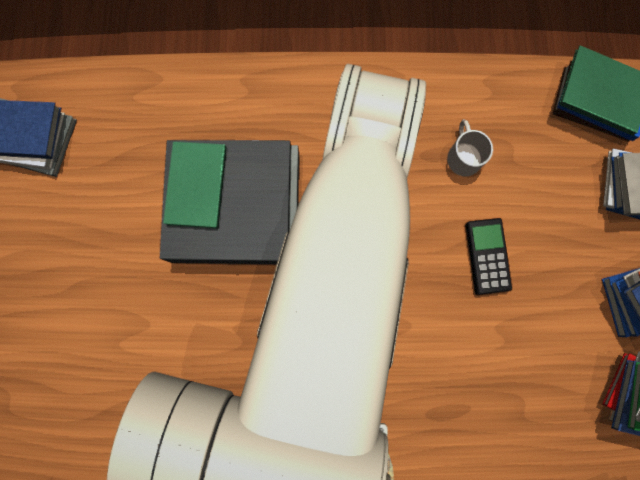

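The panel sits 15 mm ahead of the till front (y 0.071 against 0.086), so the drawer is home. The hand is clear and the bystanders haven't moved.

```bash
python3 -c "
from workcell import robot
print(robot.sign_off())"
```

```text
the job is handed in; nothing more can be done
None
```

I pushed the lid flat with the shut fingertips, then pushed the drawer home, backed the hand off and handed the job in. The clock read about 11 s of the 48 s allowed. Handing in gives no verdict, so the checks below are my own.

- **Lid:** I pressed it to its stop with 19 N. Its top then measured 0.070 m above the counter, with a slope under 0.01 rad, while the drawer was still about 130 mm out. About 32 mm into the push it was still flat. Once the drawer was home the till hid the lid, so I could not measure it again.
- **Drawer:** it met the end stop at 17 N. The panel face is at y = 0.071 m, 15 mm ahead of the till front, which is the home position.
- **Bystanders:** the mug, stamp and terminal were found again within about 10 mm of their first positions, roughly how well the detector repeats. I checked the paperback only by eye, and it looks unmoved.
- **Hand:** it ended clear, with the tool at about z = 0.22 m and only noise on the wrist force.

The top camera's readings near x = 0.5 were sometimes blocked by the arm, so I relied on the scene camera there.

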